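Step the tin carousel to the arrow and start the run

TASK

Gently push the sample changer's carousel round by its upright tabs, either way, until the blue tab stands in line with the orange arrow on the base, and then press the green start key on the control box down and let it come up again. Push only, never pinch or shove hard: the tins stay untouched and seated in their pockets, nothing is lifted, and everything else on the bench stays where it is.

Things in the scene. Friction and masses are not known exactly. Their poses are not given: they have to be found in the camera images.
- changer: Fixed sample changer: white round base, 260 mm across, 20 mm high, with a square nose (to 160 mm from the axis, 70 mm wide) that carries a flat orange arrow pointing at the axis. Origin on the carousel's axis at the underside, i.e. on the table; its x axis points out along the nose.
- mark (a point): The arrow's position on the tabs' circle: on the base's top face (20 mm above the table), 100 mm from the carousel's axis, in the direction of the orange arrow's tip (the painted arrow itself lies at 125 to 157 mm from the axis).
- carousel: Grey disc, 150 mm across, its top 38 mm above the table. Turns about the upright axis through its origin (26 mm above the table), either way, up to 355 degrees from its start; about 1 N at a tab turns it, no catches, stays where left. Its x axis points to the blue tab. Four upright tabs, counterclockwise from above blue, yellow, green, black, 90 degrees apart; a tin in a pocket inward of each.
- blue_tab (a point): Middle of the blue tab: 100 mm from the carousel's axis, 56 mm above the table. The tab is an upright plate sticking out at the disc's rim, 8 mm thick along the turning direction, from 79 to 115 mm from the axis, its top 75 mm and its lower edge 26 mm above the table.
- blue_pocket (a point): Centre of the floor of the pocket beside the blue tab, 45 mm from the axis, 38 mm above the table.
- tin_blue: Loose lidded aluminium sample tin, 41 mm across, 25 mm high (31 mm with its small lid knob), 50 g give or take, standing in the pocket beside the blue tab; its top is 70 mm above the table. Origin at the centre of its underside, its z axis up. It rides along as the carousel turns.
- yellow_tab (a point): Middle of the yellow tab: 100 mm from the carousel's axis, 56 mm above the table. The tab is an upright plate sticking out at the disc's rim, 8 mm thick along the turning direction, from 79 to 115 mm from the axis, its top 75 mm and its lower edge 26 mm above the table.
- yellow_pocket (a point): Centre of the floor of the pocket beside the yellow tab, 45 mm from the axis, 38 mm above the table.
- tin_yellow: Loose lidded aluminium sample tin, 41 mm across, 25 mm high (31 mm with its small lid knob), 50 g give or take, standing in the pocket beside the yellow tab; its top is 70 mm above the table. Origin at the centre of its underside, its z axis up. It rides along as the carousel turns.
- green_tab (a point): Middle of the green tab: 100 mm from the carousel's axis, 56 mm above the table. The tab is an upright plate sticking out at the disc's rim, 8 mm thick along the turning direction, from 79 to 115 mm from the axis, its top 75 mm and its lower edge 26 mm above the table.
- green_pocket (a point): Centre of the floor of the pocket beside the green tab, 45 mm from the axis, 38 mm above the table.
- tin_green: Loose lidded aluminium sample tin, 41 mm across, 25 mm high (31 mm with its small lid knob), 50 g give or take, standing in the pocket beside the green tab; its top is 70 mm above the table. Origin at the centre of its underside, its z axis up. It rides along as the carousel turns.
- black_tab (a point): Middle of the black tab: 100 mm from the carousel's axis, 56 mm above the table. The tab is an upright plate sticking out at the disc's rim, 8 mm thick along the turning direction, from 79 to 115 mm from the axis, its top 75 mm and its lower edge 26 mm above the table.
- black_pocket (a point): Centre of the floor of the pocket beside the black tab, 45 mm from the axis, 38 mm above the table.
- tin_black: Loose lidded aluminium sample tin, 41 mm across, 25 mm high (31 mm with its small lid knob), 50 g give or take, standing in the pocket beside the black tab; its top is 70 mm above the table. Origin at the centre of its underside, its z axis up. It rides along as the carousel turns.
- control: Fixed white control box, 110 x 100 x 45 mm high, with a dark display and the green start key on top. Origin at the centre of its underside on the table.
- start_key (a joint): Travel of the round green start key (32 mm across): 0 up, 0.006 m fully down. Spring key: 5 N takes it fully down, and it comes back up when let go. It counts as pressed beyond 0.004 m.
- start_key_top (a point): Centre of the green start key's top face; the key is pressed straight down.
- spare_tin: Bystander: another such tin lying in the fixed steel tray on the left. Origin at the centre of its underside.
- jar: Bystander: amber jar, 64 mm across, 85 mm high, to the left of the changer. Origin at the centre of its underside.
- crucible: Bystander: white ceramic bowl, 56 mm across, 40 mm high, beyond the changer. Origin at the centre of its underside.
- scoop: Bystander: white-handled sample spoon, 170 mm long, lying on the table beyond the control box. Origin at its middle, underside.
Not all that is in view belongs to the job. Leave any red or turquoise look-alike of the tin_green alone. Several things have the shape of the control; the one meant has the colours described above.

How it is judged (in metres and radians):
On the way, in this order (a step that is already met when the one before it is completed fails the run):
1. the blue tab is brought to the arrow (horizontal distance between blue_tab and mark below 0.01 m and angular speed of carousel below 0.2 rad/s), for 0.2 s.
2. the start key is pressed with the blue tab at the arrow (horizontal distance between blue_tab and mark below 0.01 m and value of joint start_key above 0.004 m), for 0.05 s.
At the end, for the whole second after the job is handed in: The middle of the blue tab is within 10 mm of the arrow's position on the tabs' circle (about 6 degrees), the carousel is at rest, the start key has been pressed past 4 mm after that and is up again (under 2 mm), and all four tins stand upright within 8 mm of their pockets' centres (horizontal distance between blue_tab and mark below 0.01 m and angular speed of carousel below 0.05 rad/s and value of joint start_key below 0.002 m and distance between tin_blue and blue_pocket below 0.008 m and distance between tin_yellow and yellow_pocket below 0.008 m and distance between tin_green and green_pocket below 0.008 m and distance between tin_black and black_pocket below 0.008 m and angle between each of tin_blue, tin_yellow, tin_green, tin_black's own z axis and vertical below 0.15 rad); the robot touches nothing.
It fails at once if a tin is lifted or knocked from its pocket (distance between tin_blue and blue_pocket above 0.012 m or distance between tin_yellow and yellow_pocket above 0.012 m or distance between tin_green and green_pocket above 0.012 m or distance between tin_black and black_pocket above 0.012 m).
It fails at once if a tin is touched (over 1 N) (contact force between any of the arm, the fingers and tin_blue above 1 N or contact force between any of the arm, the fingers and tin_yellow above 1 N or contact force between any of the arm, the fingers and tin_green above 1 N or contact force between any of the arm, the fingers and tin_black above 1 N).
It fails at once if the carousel is pinched or shoved with more than 20 N (contact force between any of the fingers, the arm and carousel above 20 N).
It fails at once if a bystander is moved by more than 20 mm (distance of any of spare_tin, jar, crucible, scoop from where it was at the start of the episode above 0.02 m).
It also fails if it takes over 58 s, if anything falls off the work surface, if the arm or the gripper's body presses on something with over 40 N, if the wrist force passes 120 N, or if a joint passes its speed limit or range.

ROBOT

A 7-joint arm with a two-finger parallel gripper is mounted at the origin on the work surface. World frame = base frame: x ahead of the robot, y to its left, z up, the work surface at z = 0. Lengths are in mm, angles in rad, forces in N, time in s.
With the tool pointing down it reaches from about 425 to 925 mm from the base axis. Payload 6.8 kg.
Tool frame: the origin (TCP) lies at the very end of the fingers, on their centre line; the grasp point (between the pads) lies 19 mm behind it; z points along the fingers, y is the direction in which the jaws open and shut (so a half turn about z gives the same grasp; the last joint's range is limited). The gripper opens to 88 mm and grips with 3 to 60 N. Pads are 20 mm wide; open, the fingers measure 115 mm over their backs; the gripper's body (75 mm by 178 mm) begins 61 mm behind the grasp point.
Start: joints at [-0.108, 0.477, 0.022, 1.555, -0.011, 1.109, -0.083], TCP at [675.017, 0.007, 222.664] pointing down, gripper open.
Joint ranges: [-2.96, 2.96], [-0.34, 2.1], [-1.41, 1.46], [0.24, 2.44], [-1.37, 4.51], [0.17, 1.92], [-2.96, 2.96]. Speed limits (rad/s): [2.39, 2.39, 3.14, 3.14, 3.14, 3.14, 3.14].

INTERFACE

Orientations are given as [roll, pitch, yaw] about the fixed x, y, z axes, in that order (R = Rz(yaw) Ry(pitch) Rx(roll)).
In Python, from plant import manip gives the robot as it stands.
- The arm moves only by the tool step_arm, never from a script. Its argument "rows" is a list of rows, each a list of 7 numbers: the opening, from 0 (shut) to 1 (fully open), then the shift along the tool's x, y, z as a fraction of full scale, then the turn, a rotation vector about the tool's x, y, z as a fraction of full scale. In form: [[claw, dx, dy, dz, rx, ry, rz], ...]. A call has 1 to 20 rows; each row shifts and turns the commanded pose from where the row before left it, along the tool's axes as they then stand; what a row does not reach is not made up. Full scale, the value 1, is 0.03 m for a shift and 0.12 rad for a turn. A row lasts 1/12 s, in which the tool goes at most 41.7 mm and 7.16 degrees, less where a joint would pass 70% of its speed; a pose out of reach is approached as far as the arm can. A call with a number of a shift or a turn outside -1 to 1 is refused whole. A call with a gripper value outside its range is refused whole. The fingers move at their own pace and stop on an object; "force" is the grip in N (left out, the last holds). Time passes only in rows, so rows that do not move let the fingers close. It gives the time, the measured TCP pose, the force and the opening at its end, in the units of the state.
- manip.get_obs(): the state, without advancing time (a new reading comes with each control period).
- manip.get_image(name): name is "scene" or "side" or "wrist"; returns the picture (400x640x3 uint8, red, green, blue); there is no depth.
- manip.camera_params(name): a dict with "fovy" (degrees; the focal length in pixels is half the picture's height over the tangent of half this angle, whatever the lens; pixels are square), "cx", "cy" (the principal point, pixels), "rvec" (rotation vector, rad) and "tvec" (3), from world to camera coordinates, as OpenCV has them. Camera axes: x right, y down, z forward; pixel columns grow to the right and rows downward; lengths in mm; the calibration is good to about 2 mm. A picture is of the moment at which its call begins: read the wrist's pose just before it. camera_params takes no time and is no camera call; for the wrist camera it gives the pose at the moment of the call.
- manip.sign_off(): hands the job in, once; it reports no verdict.
The state is a dict: "clock": time; "joint_positions": joint angles; "qd": joint speeds; "tau": joint torques, N m; "eef_pos": TCP position; "orientation": TCP orientation; "wrist_force": force on the tool from outside, world axes, zero at the start; "moment": the same for the moment, N m; "width": finger opening in mm.
Only numpy, scipy, OpenCV 4.12 (cv2) and the standard library are available. Lean on these libraries where they do the work, as an engineer would, in place of code of your own. Each camera call takes 0.05 s, during which the arm holds its last target.

## Working session

There is one attempt and no reset: what is moved stays moved. The work goes in short steps, Python scripts to look and compute and a tool call to move; the robot and the scene stay as the last step left them, time stands still between calls to the robot, and variables do not carry over. Pictures are saved under pics/ and viewed, and the job is handed in when it is done.

Besides the shell and the picture viewer there is one more tool, called as name(argument=value, ...) on one line, values as JSON. step_arm: Moves the arm, as the interface text tells. Shift numbers are shares of 0.03 m and turn numbers shares of 0.12 rad, none past 1 either way. Its arguments: {"type":"object","properties":{"rows":{"type":"array"},"force":{"type":"number"}},"required":["rows"]}

```bash
mkdir -p pics; ls; python3 - <<'E'
from plant import manip
import cv2
for n in ["scene","side","wrist"]:
    im=manip.get_image(n); cv2.imwrite(f"pics/{n}0.png",im[:,:,::-1])
    print(n,manip.camera_params(n))
print(manip.get_obs())
E
```

```text
pics
scene {'fovy': 50.47054075178109, 'cx': 316.4679219866633, 'cy': 198.11381907340265, 'rvec': array([ 1.09456883,  2.43798338, -0.99835865]), 'tvec': array([ 341.67438007, -281.1704006 , 1383.3474957 ])}
side {'fovy': 52.09601888864592, 'cx': 316.0545257452816, 'cy': 196.67605161031113, 'rvec': array([ 0.44980496, -2.6566841 ,  1.33715506]), 'tvec': array([541.35032555, 157.52764448, 978.70448236])}
wrist {'fovy': 59.63377241763442, 'cx': 319.27140454260524, 'cy': 193.3528457225155, 'rvec': array([-2.83215581e+00, -1.94557634e-03,  2.59773384e-03]), 'tvec': array([-673.01230582,  -36.8616162 ,  392.3887765 ])}
{'clock': 0.15, 'joint_positions': array([-0.10811565,  0.47762469,  0.02234626,  1.5561574 , -0.01152875,
        1.10930452, -0.08310932]), 'qd': array([ 1.55588650e-05, -1.73195101e-03, -2.01761054e-03, -4.45865621e-03,
        2.36448092e-04,  3.85233472e-04,  6.54291845e-04]), 'tau': array([ 2.56581799e-03, -5.83290482e+01,  1.53667007e+00, -2.72875071e+01,
       -5.42110554e-02,  1.44432642e-02,  8.67239464e-05]), 'eef_pos': array([6.74560655e+02, 1.54392304e-02, 2.21923623e+02]), 'orientation': array([-3.14022798e+00,  6.91253130e-05,  1.57080872e+00]), 'wrist_force': array([ 0.06650423, -0.87602226, -0.17810667]), 'moment': array([-0.00466356, -0.02375577, -0.0090183 ]), 'width': 87.78647853414762}
```

View pics/scene0.png

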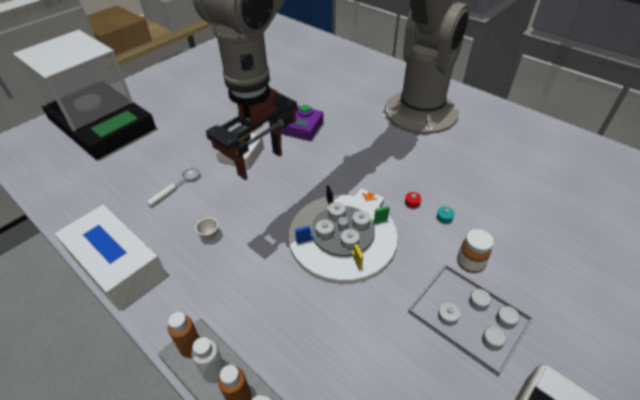

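View pics/side0.png

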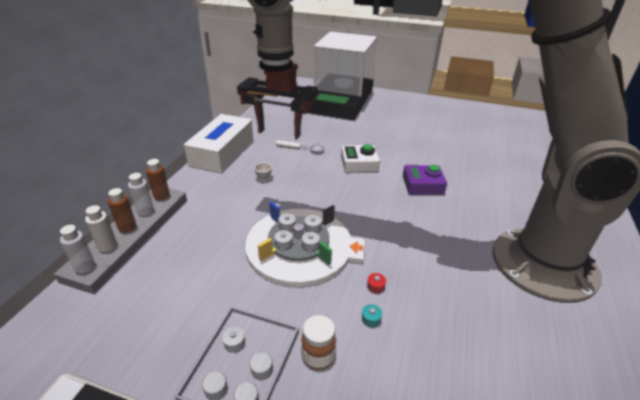

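View pics/wrist0.png

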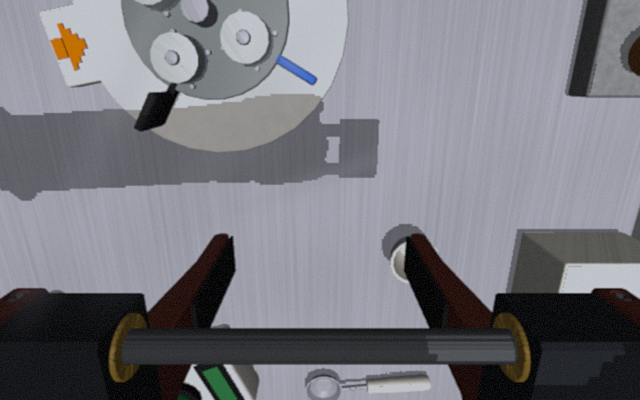

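Control look-alikes: white box at side (361,157) and purple box at side (425,178). The white one with the dark display and green key fits. I'll measure it and confirm with a crop.

```bash
cat > h.py <<'E'
import numpy as np, cv2
def cam(p):
    f=200/np.tan(np.radians(p['fovy'])/2); R=cv2.Rodrigues(p['rvec'])[0]
    K=np.array([[f,0,p['cx']],[0,f,p['cy']],[0,0,1]]); return K,R,np.array(p['tvec'])
def ray(p,uv,z):
    K,R,t=cam(p); d=R.T@np.linalg.solve(K,[uv[0],uv[1],1]); c=-R.T@t
    return c+d*(z-c[2])/d[2]
def proj(p,X):
    K,R,t=cam(p); return cv2.projectPoints(np.array(X,float).reshape(-1,3),p['rvec'],t,K,None)[0].reshape(-1,2)
R={'blue':((100,120,60),(130,255,255)),'yellow':((20,120,90),(35,255,255)),'green':((50,120,40),(80,255,255)),'orange':((5,170,120),(18,255,255)),'red':((0,180,100),(4,255,255))}
def blobs(im,c,amin=15):
    m=cv2.inRange(cv2.cvtColor(im,cv2.COLOR_RGB2HSV),*map(np.array,R[c]))
    n,l,s,ce=cv2.connectedComponentsWithStats(m)
    return [(s[i][4],ce[i].round(1),s[i][:4]) for i in range(1,n) if s[i][4]>=amin]
E
python3 - <<'E'
from plant import manip
from h import *
np.set_printoptions(precision=1,suppress=True)
for n in ["side","scene","wrist"]:
    im=cv2.imread(f"pics/{n}0.png")[:,:,::-1].copy(); p=manip.camera_params(n)
    for c,z in [('blue',56),('yellow',56),('green',56),('orange',20)]:
        for b in blobs(im,c): print(n,c,b[0],b[1],b[2],ray(p,b[1],z)[:2])
im=cv2.imread("pics/side0.png")
cv2.imwrite("pics/c1.png",cv2.resize(im[130:280,230:470],None,fx=3.3,fy=3.3,interpolation=cv2.INTER_CUBIC))
E
```

```text
side blue 52 [531.   20.9] [528  14   7  12] [ -121.2 -2259. ]
side blue 170 [218.6 130.4] [207 123  25  16] [ 998.  -234.3]
side blue 96 [274.  209.9] [270 202   9  18] [652.6  95.7]
side yellow 171 [265.9 248.4] [259 239  16  20] [614.1 230. ]
side green 121 [331.5  98. ] [318  95  28   8] [ 722.  -626.4]
side green 33 [367.4 147. ] [364 145   8   5] [ 502.3 -298.7]
side green 35 [433.6 167.9] [430 166   8   5] [ 290.7 -245.8]
side green 29 [324.9 246.4] [321 243   9   8] [490.6 178.9]
side orange 22 [354.5 246.6] [352 244   5   6] [433.9 119.3]
scene blue 709 [104.2 243.7] [ 84 226  41  37] [ 974.1 -223.9]
scene blue 211 [303.3 234.3] [296 226  18  17] [658.5  95.5]
scene yellow 112 [357.7 253.7] [353 244   9  24] [619.9 222. ]
scene green 38 [304.5 107.8] [301 105   8   6] [ 289.6 -247.4]
scene green 544 [113.6 123.5] [ 91 111  46  26] [ 722.9 -628.6]
scene green 156 [380.9 214.4] [373 207  16  16] [493.8 192.1]
scene orange 37 [368.9 195.9] [365 193   8   6] [433.9 114.3]
scene orange 65 [181.4 330.1] [169 319  22  17] [976.9  59.7]
scene orange 91 [232.9 384.6] [220 371  23  21] [977.4 218.6]
wrist blue 352 [295.7  69.4] [276  55  40  29] [652.2  95.5]
wrist yellow 207 [525.6 358.2] [519 332  11  49] [ 912.5 -219.9]
wrist yellow 179 [112.8 360.1] [109 336  10  45] [ 432.8 -224. ]
wrist green 598 [218.9 383.7] [202 366  36  34] [ 553.5 -258.6]
wrist green 32 [182.1 397.9] [178 396  11   4] [ 506.9 -280.7]
wrist orange 762 [68.7 46. ] [51 24 35 46] [431.1 117.7]
```

View pics/c1.png

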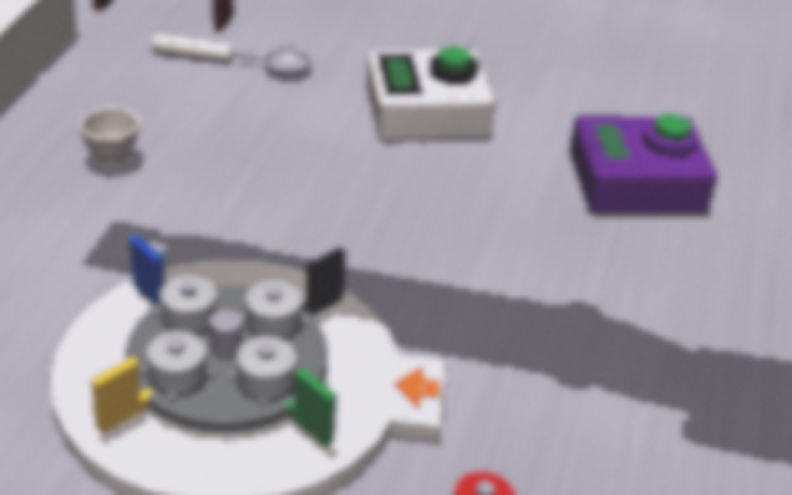

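The crop confirms the white box with dark display and green key, key at side (367,147). The purple box at (425,178) and the red and turquoise tins will be left alone. Next I move to get a fuller wrist view of the changer and close the fingers.

step_arm(rows=[[0,0.6,-1,-0.6,0,0,0],[0,0.6,-1,-0.6,0,0,0],[0,0.6,-1,-0.6,0,0,0],[0,0.2,-0.5,-0.6,0,0,0],[0,0,0,0,0,0,0],[0,0,0,0,0,0,0],[0,0,0,0,0,0,0]])

```text
clock: 0.73
eef_pos: [570.3, 59.2, 293.9]
orientation: [-3.141, 0.001, 1.57]
wrist_force: [-0.0, -0.5, -0.3]
width: 44.5
```

```bash
cat > snap.py <<'E'
import sys
from plant import manip
from h import *
np.set_printoptions(precision=1,suppress=True)
tag=sys.argv[1]
o=manip.get_obs(); print(o['clock'],o['eef_pos'],o['orientation'],o['width'],o['wrist_force'])
for n in sys.argv[2:]:
    p=manip.camera_params(n); im=manip.get_image(n); cv2.imwrite(f"pics/{n}{tag}.png",im[:,:,::-1])
    np.savez(f"pics/{n}{tag}.npz",**p)
    for c,z in [('blue',56),('yellow',56),('green',56),('orange',20)]:
        for b in blobs(im,c): print(n,c,b[0],b[1],b[2],ray(p,b[1],z)[:2])
E
python3 snap.py 1 wrist
```

```text
0.7333 [570.3  59.2 293.9] [-3.1  0.   1.6] 44.54999015051888 [-0.  -0.5 -0.3]
wrist blue 257 [392.7 126.7] [373 113  39  27] [652.1  95.7]
wrist yellow 83 [364.2   4.6] [359   0  12  12] [615.  219.5]
wrist yellow 52 [355.9  19. ] [353  15   8  10] [606.9 206.1]
wrist yellow 152 [211.9 359.1] [209 336   7  45] [ 416.7 -230.6]
wrist yellow 158 [426.8 360.8] [423 341   7  40] [ 721.7 -233.2]
wrist green 245 [237.4  30.8] [221  19  34  25] [483.3 195. ]
wrist green 36 [260.9  45.3] [258  42   7   8] [507.2 180.9]
wrist green 418 [307.  377.1] [293 364  28  29] [ 551.3 -262.6]
wrist green 289 [273.5 392.8] [262 385  23  15] [ 501.7 -291.9]
wrist orange 371 [205.6 104.1] [193  88  26  33] [431.2 118.4]
```

View pics/wrist1.png

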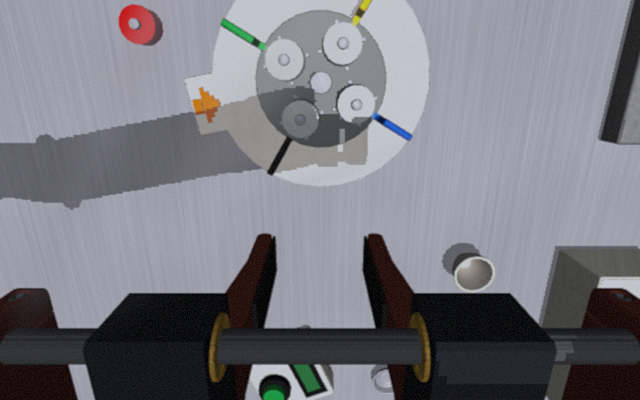

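```bash
python3 - <<'E'
from h import *
from scipy.optimize import least_squares
np.set_printoptions(precision=1,suppress=True)
p=dict(np.load("pics/wrist1.npz")); im=cv2.imread("pics/wrist1.png")
# radial edge search for the base rim (top face z=20,R=130) around guess
g=cv2.cvtColor(im,cv2.COLOR_BGR2GRAY).astype(float)
hsv=cv2.cvtColor(im,cv2.COLOR_BGR2HSV)
for z,R0 in [(20,130),(38,75)]:
  c=np.array([572,140.])
  for it in range(3):
    pts=[]
    for a in np.radians(np.arange(-180,180,4)):
        rr=np.arange(R0-8,R0+8,.4)
        P=np.c_[c[0]+rr*np.cos(a),c[1]+rr*np.sin(a),np.full(len(rr),z)]
        uv=proj(p,P)
        if uv.min()<1 or uv[:,1].max()>398: continue
        s=cv2.remap(g.astype(np.float32),uv[:,0:1].astype(np.float32),uv[:,1:].astype(np.float32),cv2.INTER_LINEAR).ravel()
        d=np.abs(s[6:]-s[:-6]); k=d.argmax()
        if d[k]>15: pts.append(P[k+3,:2])
    pts=np.array(pts)
    r=least_squares(lambda q:np.hypot(*(pts-q[:2]).T)-q[2],[*c,R0],loss='soft_l1'); c=r.x[:2]
  print(z,len(pts),r.x, np.median(abs(r.fun)))
for nm,uv in [('blue',(410,137)),('black',(271,172)),('green',(222,21))]:
    q=ray(p,uv,75)[:2]-c; print(nm,q+c,np.hypot(*q),np.degrees(np.arctan2(*q[::-1])))
q=np.array([431.2,118.1])-c; print('arrow',np.hypot(*q),np.degrees(np.arctan2(*q[::-1])))
print('key',[ray(p,(273.5,388),z)[:2] for z in(45,55)])
E
```

```text
20 61 [570.1 143.8 128.6] 0.23162495987418197
38 88 [570.2 143.8  74.4] 0.20318688219227
blue [667.7  86.9] 112.96432986816106 -30.2537819973767
black [514.8  47.6] 111.01873134991362 -119.93167877498409
green [472.8 201.4] 113.13458634507268 149.41460448936752
arrow 141.33213691366979 -169.50609373048022
key [array([ 500.2, -294.6]), array([ 501.8, -283.9])]
```

step_arm(rows=[[0,0.71,0.86,0.8,0,0,0],[0,0.71,0.86,0.8,0,0,0],[0,0.71,0.86,0.8,0,0,0],[0,0.71,0.86,0.8,0,0,0],[0,0,0,0.8,0,0,0],[0,0,0,0.8,0,0,0],[0,0,0,0.8,0,0,0],[0,0,0,0.8,0,0,0],[0,0,0,0.8,0,0,0],[0,0,0,0.8,0,0,0],[0,0,0,0.4,0,0,0],[0,0,0,0,0,0,0],[0,0,0,0,0,0,0]])

```text
clock: 1.87
eef_pos: [673.1, 144.4, 41.6]
orientation: [-3.14, 0.001, 1.57]
wrist_force: [0.0, 0.1, 0.2]
width: 0.4
```

```bash
python3 snap.py 2 side wrist | head -12
python3 - <<'E'
import cv2
a=cv2.imread("pics/side2.png")[150:310,200:420]
cv2.imwrite("pics/side2c.png",cv2.resize(a,None,fx=3,fy=3))
E
```

```text
1.8667 [673.1 144.4  41.6] [-3.1  0.   1.6] 0.37636435025399456 [0.  0.1 0.2]
side blue 975 [577.3  12.2] [554   0  46  31] [ -449.1 -2652. ]
side blue 172 [218.8 130.4] [207 123  25  16] [ 997.4 -234.5]
side blue 66 [274.4 212.9] [271 208   7  12] [646.9 106.5]
side yellow 218 [265.7 248.4] [258 238  17  22] [614.5 230.1]
side green 116 [331.3  98. ] [318  94  28   8] [ 722.8 -626.1]
side green 33 [367.4 147. ] [364 145   8   5] [ 502.3 -298.7]
side green 34 [433.5 167.9] [430 166   8   5] [ 291.  -245.7]
side green 38 [324.6 246.1] [320 242  10  10] [491.6 178.2]
wrist yellow 2214 [174.   87.7] [146  41  63  95] [613.6 227.7]
wrist yellow 270 [184.4 133.8] [174 123  24  23] [615.6 208.9]
wrist yellow 173 [325.5 353.7] [324 325   4  56] [676.2  94.2]
```

View pics/side2c.png

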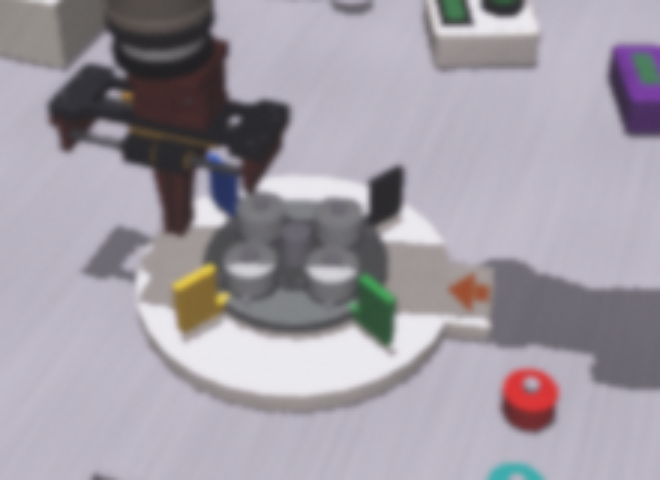

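View pics/wrist2.png

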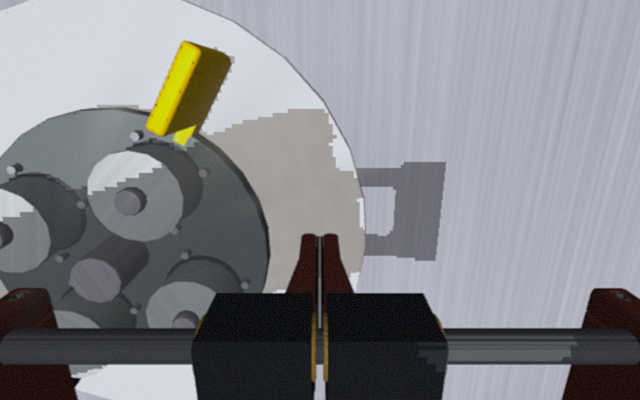

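```bash
python3 snap.py 3 scene >/dev/null
python3 - <<'E'
from h import *
p=dict(np.load("pics/side2.npz")); a=cv2.imread("pics/side2.png"); s=dict(np.load("pics/scene3.npz")); b=cv2.imread("pics/scene3.png")
P=[(673,144,42)]+[(673+sx*89,144+sy*37,122) for sx in(-1,1) for sy in(-1,1)]
def crop(im,pp,x,y,w,h):
    c=cv2.resize(im[y:y+h,x:x+w],None,fx=5,fy=5,interpolation=cv2.INTER_CUBIC)
    for q in proj(pp,P): cv2.circle(c,tuple(int(v) for v in ((q-[x,y])*5)),4,(255,0,255),1)
    return c
A=crop(a,p,205,150,120,110); B=crop(b,s,250,150,120,110)
cv2.imwrite("pics/g3.png",cv2.resize(np.hstack([A[:,:400*1],B[:,:400]]),(800,550)))
E
```

```text
(no output)
```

View pics/g3.png

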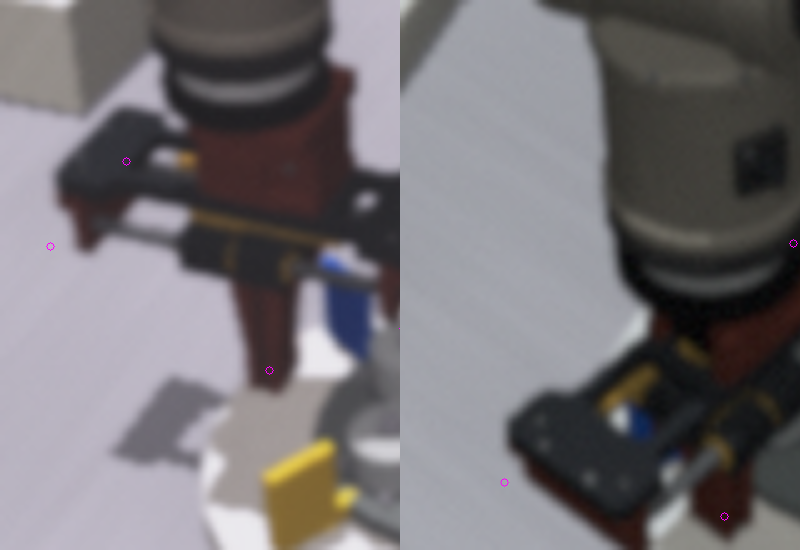

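```bash
cat > arc.py <<'E'
import numpy as np,sys
def arc(pos,angs,r=103,c=(570.2,143.8)):
    q=np.array(pos,float)
    for a in angs:
        t=np.array(c)+r*np.array([np.cos(np.radians(a)),np.sin(np.radians(a))])
        d=(np.round((t-q)/30,2)); q=q+d*30
        print(f"[0,{d[1]:.2f},{d[0]:.2f},0,0,0,0]",end=",")
    print(q)
E
python3 -c "
from arc import *
arc((673.1,144.4),list(range(-3,-28,-3))+list(range(-29,-48,-2)))"
```

```text
[0,-0.20,-0.00,0,0,0,0],[0,-0.18,-0.02,0,0,0,0],[0,-0.18,-0.02,0,0,0,0],[0,-0.17,-0.03,0,0,0,0],[0,-0.18,-0.04,0,0,0,0],[0,-0.17,-0.05,0,0,0,0],[0,-0.17,-0.06,0,0,0,0],[0,-0.17,-0.07,0,0,0,0],[0,-0.16,-0.08,0,0,0,0],[0,-0.10,-0.06,0,0,0,0],[0,-0.11,-0.06,0,0,0,0],[0,-0.10,-0.06,0,0,0,0],[0,-0.10,-0.07,0,0,0,0],[0,-0.10,-0.07,0,0,0,0],[0,-0.09,-0.07,0,0,0,0],[0,-0.09,-0.08,0,0,0,0],[0,-0.09,-0.08,0,0,0,0],[0,-0.09,-0.08,0,0,0,0],[0,-0.08,-0.09,0,0,0,0],[640.4  68.5]
```

step_arm(rows=[[0,-0.2,0,0,0,0,0],[0,-0.18,-0.02,0,0,0,0],[0,-0.18,-0.02,0,0,0,0],[0,-0.08,-0.02,0,0,0,0],[0,-0.06,-0.01,0,0,0,0],[0,-0.06,-0.01,0,0,0,0],[0,-0.06,-0.02,0,0,0,0],[0,-0.06,-0.02,0,0,0,0],[0,-0.06,-0.02,0,0,0,0],[0,-0.06,-0.02,0,0,0,0],[0,-0.06,-0.02,0,0,0,0],[0,-0.06,-0.02,0,0,0,0],[0,-0.06,-0.02,0,0,0,0],[0,-0.06,-0.02,0,0,0,0],[0,-0.06,-0.03,0,0,0,0],[0,-0.06,-0.03,0,0,0,0],[0,-0.06,-0.03,0,0,0,0],[0,-0.06,-0.03,0,0,0,0],[0,-0.06,-0.03,0,0,0,0],[0,-0.06,-0.03,0,0,0,0]])

```text
clock: 3.68
eef_pos: [660.6, 97.1, 42.7]
orientation: [3.141, -0.0, 1.571]
wrist_force: [0.1, 1.4, -0.7]
width: 0.3
```

```bash
python3 snap.py 4 scene |grep -E "^[0-9]|blue"
python3 - <<'E'
import cv2
a=cv2.imread("pics/scene4.png")[170:290,250:410]
cv2.imwrite("pics/scene4c.png",cv2.resize(a,None,fx=4,fy=4))
E
```

```text
3.6833 [660.6  97.1  42.7] [ 3.1 -0.   1.6] 0.28222037675466394 [ 0.1  1.4 -0.7]
scene blue 16 [290.7  15.9] [285  14  13   5] [-167.4 -756.7]
scene blue 709 [104.2 243.7] [ 84 226  41  37] [ 974.1 -223.9]
```

View pics/scene4c.png

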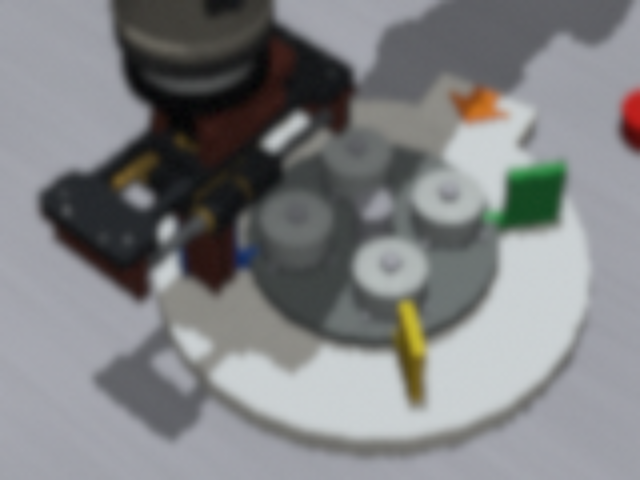

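```bash
python3 -c "
from arc import *
arc((660.6,97.1),[-29,-31]+list(range(-34,-86,-3)));print();arc((578.4,41.1),list(range(-88,-146,-3)))"
```

```text
[0,-0.11,-0.01,0,0,0,0],[0,-0.10,-0.06,0,0,0,0],[0,-0.15,-0.10,0,0,0,0],[0,-0.15,-0.10,0,0,0,0],[0,-0.14,-0.11,0,0,0,0],[0,-0.13,-0.12,0,0,0,0],[0,-0.13,-0.13,0,0,0,0],[0,-0.12,-0.13,0,0,0,0],[0,-0.12,-0.14,0,0,0,0],[0,-0.11,-0.14,0,0,0,0],[0,-0.09,-0.15,0,0,0,0],[0,-0.10,-0.16,0,0,0,0],[0,-0.08,-0.16,0,0,0,0],[0,-0.07,-0.16,0,0,0,0],[0,-0.07,-0.17,0,0,0,0],[0,-0.06,-0.17,0,0,0,0],[0,-0.04,-0.17,0,0,0,0],[0,-0.04,-0.18,0,0,0,0],[0,-0.03,-0.18,0,0,0,0],[0,-0.02,-0.17,0,0,0,0],[579.3  41.3]

[0,-0.01,-0.15,0,0,0,0],[0,0.00,-0.18,0,0,0,0],[0,0.01,-0.18,0,0,0,0],[0,0.02,-0.18,0,0,0,0],[0,0.02,-0.18,0,0,0,0],[0,0.04,-0.18,0,0,0,0],[0,0.04,-0.17,0,0,0,0],[0,0.06,-0.17,0,0,0,0],[0,0.06,-0.17,0,0,0,0],[0,0.07,-0.16,0,0,0,0],[0,0.08,-0.17,0,0,0,0],[0,0.09,-0.15,0,0,0,0],[0,0.10,-0.15,0,0,0,0],[0,0.10,-0.15,0,0,0,0],[0,0.11,-0.14,0,0,0,0],[0,0.12,-0.13,0,0,0,0],[0,0.13,-0.13,0,0,0,0],[0,0.13,-0.12,0,0,0,0],[0,0.14,-0.12,0,0,0,0],[0,0.14,-0.11,0,0,0,0],[485.7  84.6]
```

step_arm(rows=[[0,-0.11,-0.01,0,0,0,0],[0,-0.1,-0.06,0,0,0,0],[0,-0.15,-0.1,0,0,0,0],[0,-0.15,-0.1,0,0,0,0],[0,-0.14,-0.11,0,0,0,0],[0,-0.13,-0.12,0,0,0,0],[0,-0.13,-0.13,0,0,0,0],[0,-0.12,-0.13,0,0,0,0],[0,-0.12,-0.14,0,0,0,0],[0,-0.11,-0.14,0,0,0,0],[0,-0.09,-0.15,0,0,0,0],[0,-0.1,-0.16,0,0,0,0],[0,-0.08,-0.16,0,0,0,0],[0,-0.07,-0.16,0,0,0,0],[0,-0.07,-0.17,0,0,0,0],[0,-0.06,-0.17,0,0,0,0],[0,-0.04,-0.17,0,0,0,0],[0,-0.04,-0.18,0,0,0,0],[0,-0.03,-0.18,0,0,0,0],[0,-0.02,-0.17,0,0,0,0]])

```text
clock: 5.4
eef_pos: [578.8, 41.3, 42.7]
orientation: [3.141, -0.0, 1.571]
wrist_force: [0.7, 0.5, 0.0]
width: 0.8
```

```bash
python3 snap.py 5 scene |grep -E "^[0-9]|blue|yell"
python3 - <<'E'
import cv2
a=cv2.imread("pics/scene5.png")[170:290,250:410]
cv2.imwrite("pics/scene5c.png",cv2.resize(a,None,fx=4,fy=4))
E
```

```text
5.4 [578.8  41.3  42.7] [ 3.1 -0.   1.6] 0.7852237758345022 [0.7 0.5 0. ]
scene blue 56 [316.8 204.8] [315 198   5  15] [570.1  57.1]
scene blue 710 [104.2 243.7] [ 84 226  41  37] [ 974.1 -223.9]
scene yellow 192 [313.1 247.2] [307 237  15  21] [670.9 137. ]
```

View pics/scene5c.png

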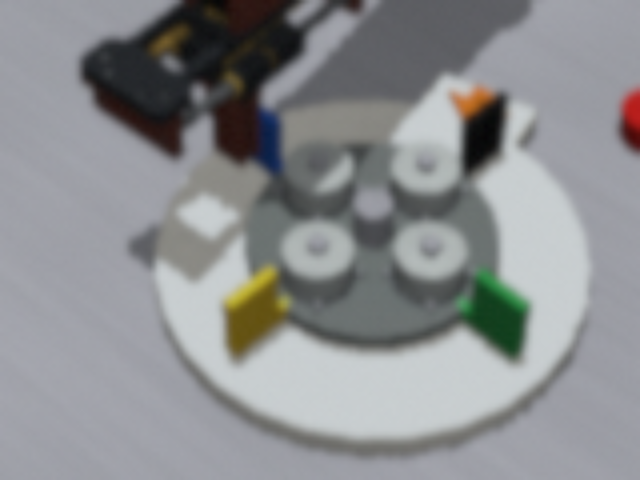

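The carousel follows and the tins sit in place; the yellow tab is now at about −4°, so blue is at about −94°. I carry on along the arc.

step_arm(rows=[[0,-0.01,-0.16,0,0,0,0],[0,0,-0.18,0,0,0,0],[0,0.01,-0.18,0,0,0,0],[0,0.02,-0.18,0,0,0,0],[0,0.02,-0.18,0,0,0,0],[0,0.04,-0.18,0,0,0,0],[0,0.04,-0.17,0,0,0,0],[0,0.06,-0.17,0,0,0,0],[0,0.06,-0.17,0,0,0,0],[0,0.07,-0.16,0,0,0,0],[0,0.08,-0.17,0,0,0,0],[0,0.09,-0.15,0,0,0,0],[0,0.1,-0.15,0,0,0,0],[0,0.1,-0.15,0,0,0,0],[0,0.11,-0.14,0,0,0,0],[0,0.12,-0.13,0,0,0,0],[0,0.13,-0.13,0,0,0,0],[0,0.13,-0.12,0,0,0,0],[0,0.1,-0.08,0,0,0,0],[0,0.05,-0.04,0,0,0,0]])

```text
clock: 7.12
eef_pos: [489.1, 81.6, 42.6]
orientation: [-3.141, -0.0, 1.571]
wrist_force: [0.7, -0.6, -0.2]
width: -0.0
```

```bash
python3 snap.py 6 scene side |grep -E "^[0-9]|blue|yell|side green|scene green"
python3 - <<'E'
import cv2,numpy as np
a=cv2.imread("pics/scene6.png")[160:285,260:410]
b=cv2.imread("pics/side6.png")[180:305,235:385]
cv2.imwrite("pics/c6.png",cv2.resize(np.hstack([a,b]),(792,330)))
E
```

```text
7.1167 [489.1  81.6  42.6] [-3.1 -0.   1.6] -0.009888831902787214 [ 0.7 -0.6 -0.2]
scene blue 58 [351.8 192.4] [350 185   5  16] [481.7  94.4]
scene blue 708 [104.2 243.7] [ 84 226  41  37] [ 974.1 -223.9]
scene yellow 193 [303.4 216.7] [296 209  19  16] [619.5  59. ]
scene green 38 [304.6 108. ] [301 105   8   6] [ 290.1 -246.5]
scene green 538 [113.7 123.4] [ 91 111  46  26] [ 722.4 -628.8]
scene green 79 [241.5 133.8] [236 130  12   9] [ 504.2 -296.2]
scene green 79 [234.  148.1] [225 145  19   7] [ 561.  -262.4]
scene green 82 [332.7 254.4] [330 245   6  23] [657.2 182.3]
side blue 182 [534.1  16.6] [528   1  12  26] [ -150.1 -2393.1]
side blue 170 [218.6 130.4] [207 123  25  16] [ 998.  -234.3]
side blue 188 [337.7 228.1] [329 220  16  16] [481.  108.3]
side yellow 19 [294.6 201.4] [294 197   2  11] [616.5  45. ]
side green 37 [367.4 147.3] [364 145   8   6] [ 501.9 -296.9]
side green 36 [433.5 167.9] [430 166   8   5] [ 291.  -245.7]
side green 15 [255.8 228.2] [251 228  12   2] [665.4 174.9]
```

View pics/c6.png

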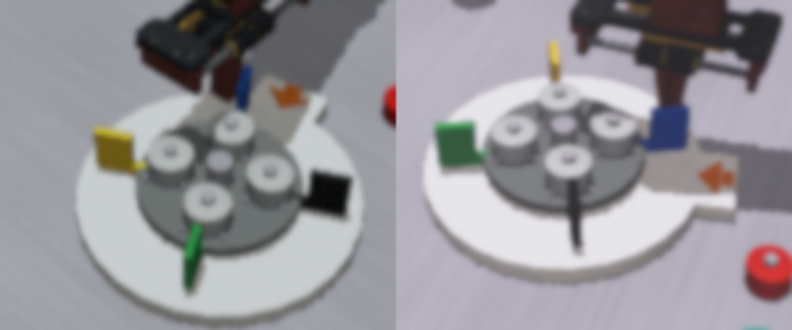

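```bash
python3 -c "
from arc import *
arc((489.1,81.6),[-144,-146,-148,-150,-152,-154,-155,-156,-156.5])"
```

```text
[0,0.06,-0.07,0,0,0,0],[0,0.09,-0.07,0,0,0,0],[0,0.10,-0.07,0,0,0,0],[0,0.11,-0.06,0,0,0,0],[0,0.10,-0.06,0,0,0,0],[0,0.11,-0.05,0,0,0,0],[0,0.05,-0.03,0,0,0,0],[0,0.06,-0.02,0,0,0,0],[0,0.02,-0.02,0,0,0,0],[475.6 102.6]
```

step_arm(rows=[[0,0.06,-0.07,0,0,0,0],[0,0.09,-0.07,0,0,0,0],[0,0.1,-0.07,0,0,0,0],[0,0.11,-0.06,0,0,0,0],[0,0.1,-0.06,0,0,0,0],[0,0.11,-0.05,0,0,0,0],[0,0.05,-0.03,0,0,0,0],[0,0.06,-0.02,0,0,0,0],[0,0.02,-0.02,0,0,0,0],[0,0,0,0,0,0,0]])

```text
clock: 8.05
eef_pos: [475.9, 102.2, 42.6]
orientation: [-3.141, -0.0, 1.571]
wrist_force: [-0.1, -0.4, -0.3]
width: 0.5
```

```bash
python3 snap.py 7 scene side |grep -E "^[0-9]|blue|yell"
python3 - <<'E'
import cv2,numpy as np
a=cv2.imread("pics/scene7.png")[160:285,260:410]
b=cv2.imread("pics/side7.png")[180:305,235:385]
cv2.imwrite("pics/c7.png",cv2.resize(np.hstack([a,b]),(792,330)))
E
```

```text
8.05 [475.9 102.2  42.6] [-3.1 -0.   1.6] 0.5265120530388477 [-0.1 -0.4 -0.3]
scene blue 83 [360. 196.] [357 188   7  17] [478.2 117.5]
scene blue 710 [104.2 243.7] [ 84 226  41  37] [ 974.1 -223.9]
scene yellow 169 [306.8 210.1] [300 202  15  18] [598.8  50.7]
side blue 256 [535.3  15.2] [528   0  14  27] [ -161.1 -2439.3]
side blue 170 [218.6 130.4] [207 123  25  16] [ 998.  -234.3]
side blue 197 [338.1 234.2] [329 226  17  16] [473.9 128.9]
side yellow 28 [303.2 202.4] [302 198   4  11] [594.   41.4]
```

View pics/c7.png

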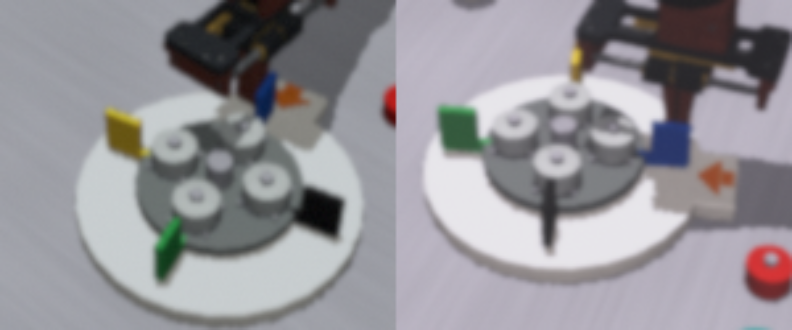

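step_arm(rows=[[0,0.07,-0.03,0,0,0,0],[0,0.07,-0.03,0,0,0,0],[0,0.06,-0.02,0,0,0,0],[0,0,0,0,0,0,0],[0,0,0,0,0,0,0],[0,0,0,0,0,0,0],[0,0,0,0,0,0,0],[0,-0.1,0.02,0,0,0,0],[0,-0.2,0,0,0,0,0],[0,-0.2,0,-0.1,0,0,0],[0,0,0,-0.5,0,0,0],[0,0,0,-1,0,0,0],[0,0,0,-1,0,0,0],[0,0,0.5,-1,0,0,0],[0,0,1,-1,0,0,0],[0,0,1,-1,0,0,0],[0,0,1,-1,0,0,0],[0,0,0,-1,0,0,0],[0,0,0,0,0,0,0],[0,0,0,0,0,0,0]])

```text
clock: 9.82
eef_pos: [578.7, 92.2, 270.7]
orientation: [3.138, -0.001, 1.57]
wrist_force: [0.1, -0.3, -1.2]
width: 0.5
```

```bash
python3 snap.py 8 wrist
```

```text
9.8167 [578.7  92.2 270.7] [ 3.1 -0.   1.6] 0.49184874052782335 [ 0.1 -0.3 -1.2]
wrist blue 63 [208.7 134.7] [203 132  15   7] [459.4 123.4]
wrist yellow 23 [323.9 179. ] [321 177   6   5] [583.3  74. ]
wrist yellow 206 [327.6 204.8] [323 188  10  33] [587.6  43.4]
wrist yellow 113 [313.  358.2] [312 336   4  43] [ 569.7 -173.4]
wrist yellow 121 [325.6 358.1] [324 337   4  43] [ 586.5 -173.3]
wrist green 374 [402.2  99. ] [378  93  47  13] [664.6 160.4]
wrist green 376 [149.9 380. ] [136 365  29  31] [ 347.2 -209.6]
wrist green 201 [111.5 395. ] [ 99 389  25  11] [ 290.2 -235.7]
wrist orange 141 [194.4 129.9] [188 119  13  24] [431.9 123.9]
wrist orange 102 [186.4 136.7] [181 130  11  15] [421.6 115.9]
```

View pics/wrist8.png

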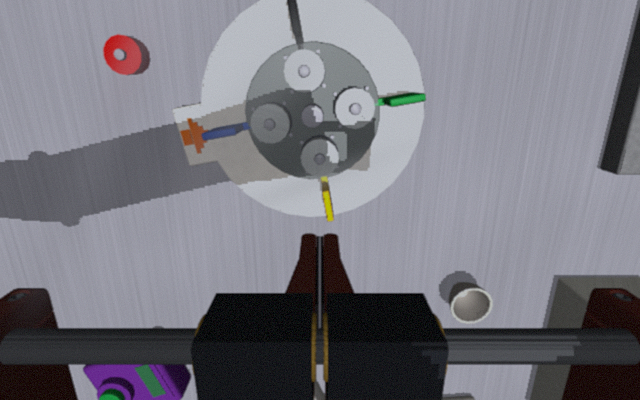

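```bash
python3 - <<'E'
from h import *
p=dict(np.load("pics/wrist8.npz")); c=np.array([570.2,143.8])
im=cv2.imread("pics/wrist8.png")
for nm,uv,o in [('green',(424,97),180),('yellow',(331,220),90),('blue',(203,136),0),('black',(291,0),270)]:
    q=ray(p,uv,75)[:2]-c; print(nm,np.hypot(*q),(np.degrees(np.arctan2(*q[::-1]))-o)%360-360)
for uv in [(192.5,133.5)]:
    q=ray(p,uv,20)[:2]-c; print('arrow',q,np.degrees(np.arctan2(*q[::-1])))
cv2.imwrite("pics/c8.png",cv2.resize(im[80:230,160:440],None,fx=2.8,fy=2.8,interpolation=cv2.INTER_CUBIC))
E
```

```text
green 113.09796690152099 -170.14422800303407
yellow 113.30463379388881 -169.43703042951097
blue 112.4430993351306 -170.27768981375036
black 106.40349258839996 -170.28825418161995
arrow [-140.98667434  -24.11582167] -170.29347393832026
```

View pics/c8.png

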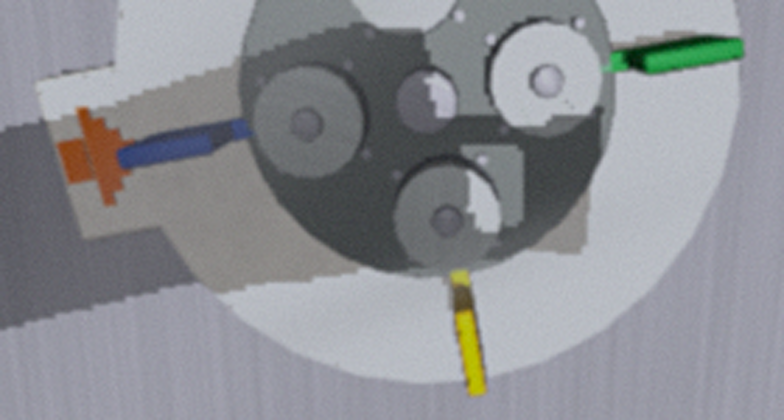

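Blue at −170.1° vs arrow −169.5…−170.3°: aligned within about 1°, tins seated. Now to the key.

step_arm(rows=[[0,-0.5,-0.16,0,0,0,0],[0,-0.9,-0.16,0.1,0,0,0],[0,-0.9,-0.16,0.1,0,0,0],[0,-0.9,-0.16,0.1,0,0,0],[0,-0.9,-0.16,0.1,0,0,0],[0,-0.9,-0.16,0.1,0,0,0],[0,-0.9,-0.16,0.1,0,0,0],[0,-0.9,-0.16,0.1,0,0,0],[0,-0.9,-0.16,0.1,0,0,0],[0,-0.9,-0.16,0.1,0,0,0],[0,-0.9,-0.16,0.1,0,0,0],[0,-0.9,-0.16,0.1,0,0,0],[0,-0.9,-0.16,0.1,0,0,0],[0,-0.9,-0.16,0.1,0,0,0],[0,-0.9,-0.16,0.1,0,0,0],[0,-0.9,-0.1,0.1,0,0,0],[0,0,0,0,0,0,0],[0,0,0,0,0,0,0]])

```text
clock: 11.37
eef_pos: [499.6, -328.8, 222.5]
orientation: [-3.138, -0.001, 1.566]
wrist_force: [1.0, 1.3, -0.1]
width: 0.4
```

```bash
python3 snap.py 9 wrist
python3 - <<'E'
from h import *
a=dict(np.load("pics/scene6.npz"));b=dict(np.load("pics/side6.npz"));w=dict(np.load("pics/wrist9.npz"))
P=lambda p:cam(p)[0]@np.c_[cam(p)[1],cam(p)[2]]
X=cv2.triangulatePoints(P(a),P(b),np.array([[241.5],[133.8]]),np.array([[367.4],[147.2]]));X=(X[:3]/X[3]).ravel();print(X,proj(w,X))
E
```

```text
11.3667 [ 499.6 -328.8  222.5] [-3.1 -0.   1.6] 0.3926260619128445 [ 1.   1.3 -0.1]
wrist yellow 129 [313.1 355.5] [312 332   4  47] [ 490.  -545.7]
wrist yellow 155 [325.5 356.8] [324 332   4  49] [ 504.4 -547.5]
wrist green 87 [128.   31.1] [122  24  14  18] [ 333.5 -201.4]
wrist green 394 [155.8  73.7] [145  52  24  37] [ 352.5 -236.2]
wrist green 1109 [83.4 74.9] [64 57 40 37] [ 287.5 -237. ]
wrist green 973 [323.6 135.5] [306 118  36  36] [ 502.1 -291.5]
wrist green 51 [381.3 128.2] [376 119  13  18] [ 555.8 -284.9]
wrist green 69 [386.7 132.8] [380 122  13  19] [ 561.1 -289.2]
wrist green 1232 [506.4 393.5] [455 388 104  12] [ 722.4 -602. ]
[ 502.52236967 -298.66159749   54.56315586] [[324.05482937 142.82615263]]
```

View pics/wrist9.png

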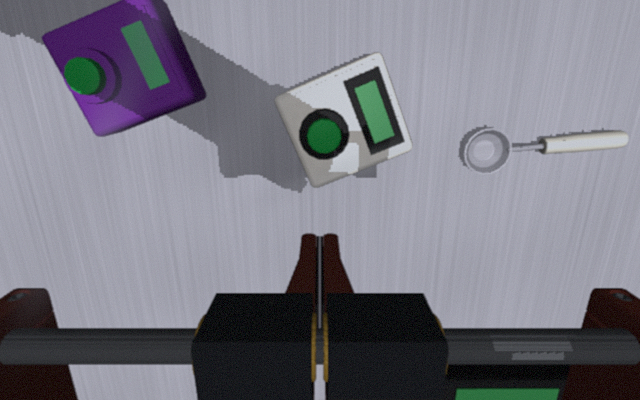

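Key is green at wrist (324,135), on the white box with the dark display; the purple box is at (120,70) and I leave it. Target is about (502, −293). I move above it.

step_arm(rows=[[0,0.4,0.03,0.3,0,0,0],[0,0.4,0.03,0.8,0,0,0],[0,0.4,0.02,0.8,0,0,0],[0,0,0,0.8,0,0,0],[0,0,0,0.8,0,0,0],[0,0,0,0.8,0,0,0],[0,0,0,0.4,0,0,0],[0,0,0,0,0,0,0],[0,0,0,0,0,0,0]])

```text
clock: 12.17
eef_pos: [505.1, -289.6, 82.9]
orientation: [-3.141, -0.001, 1.572]
wrist_force: [-0.6, -0.3, -0.4]
width: 0.5
```

```bash
python3 snap.py 10 side wrist
python3 - <<'E'
import cv2,numpy as np
b=cv2.imread("pics/side10.png")[80:190,310:450]
cv2.imwrite("pics/c10.png",cv2.resize(b,None,fx=5,fy=5))
E
```

```text
12.1667 [ 505.1 -289.6   82.9] [-3.1 -0.   1.6] 0.4930616164521926 [-0.6 -0.3 -0.4]
side blue 162 [533.9  17.8] [528   5  12  22] [ -146.  -2356.4]
side blue 171 [218.6 130.5] [207 123  25  16] [ 997.7 -233.7]
side blue 190 [337.6 235.7] [327 228  19  16] [473.6 134.4]
side yellow 24 [305.2 201.7] [304 197   4  10] [590.1  36.8]
side green 97 [330.1  97.8] [318  95  24   7] [ 727.8 -626.3]
side green 20 [367.3 147.5] [365 146   6   4] [ 501.9 -295.5]
side green 36 [433.5 167.9] [430 166   8   5] [ 291.  -245.7]
side green 17 [258.2 220.5] [253 220  11   2] [672.3 147.1]
side orange 21 [354.6 246.5] [352 244   5   6] [433.8 118.8]
wrist yellow 155 [313.1 354.2] [312 325   4  56] [ 500.7 -378.8]
wrist yellow 172 [325.5 355.8] [324 331   4  50] [ 509.  -380.1]
wrist green 3154 [ 27.6 110.6] [  0  54  68 106] [ 350.  -220.1]
wrist green 2556 [397.1 201.3] [369 161  57  81] [ 549.3 -270.6]
wrist green 1439 [312.6 228.9] [287 209  56  56] [ 500.7 -287.9]
```

View pics/c10.png

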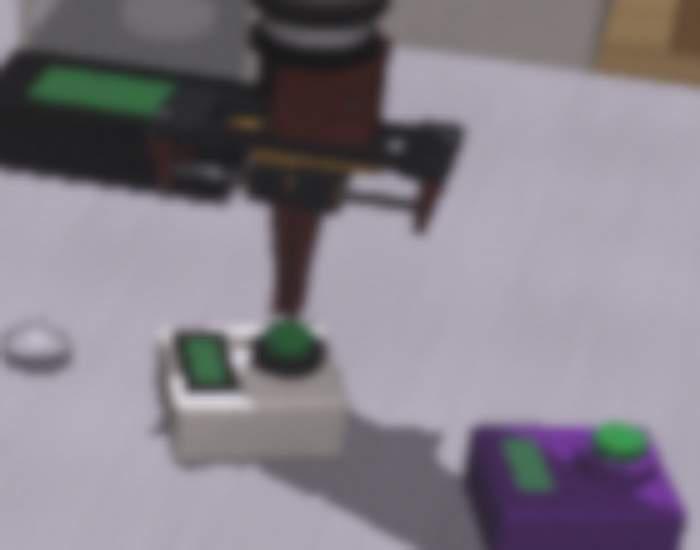

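View pics/wrist10.png

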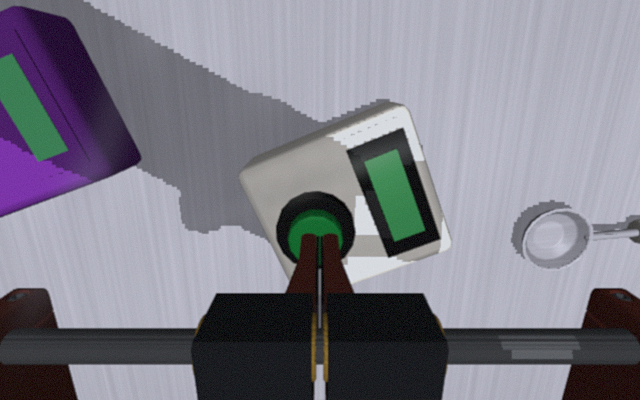

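```bash
python3 - <<'E'
from h import *
w=dict(np.load("pics/wrist10.npz"));v=dict(np.load("pics/wrist9.npz"))
for z in(48,52,56,60): print(z,ray(w,(314.5,236.5),z),np.ptp([ray(w,(u,237),z)[0] for u in(286.5,343)]),ray(v,(323.6,135.5),z),np.ptp([ray(v,(u,136),z)[0] for u in(306,342)]))
E
```

```text
48 [ 501.72323244 -296.47056352   48.        ] 34.97380643288949 [ 502.14010848 -292.69203428   48.        ] 34.590718202208905
52 [ 501.7782092  -294.62430683   52.        ] 34.265618259575774 [ 502.10847262 -292.11092617   52.        ] 34.1792327173203
56 [ 501.83318597 -292.77805013   56.        ] 33.55743008626206 [ 502.07683676 -291.52981807   56.        ] 33.76774723243159
60 [ 501.88816274 -290.93179344   60.        ] 32.84924191294829 [ 502.04520091 -290.94870996   60.        ] 33.35626174754293
```

step_arm(rows=[[0,-0.08,-0.1,0.1,0,0,0],[0,0,0,0.2,0,0,0],[0,0,0,0.2,0,0,0],[0,0,0,0.1,0,0,0],[0,0,0,0.05,0,0,0],[0,0,0,0.05,0,0,0],[0,0,0,0,0,0,0]])

```text
clock: 12.85
eef_pos: [502.1, -293.7, 62.0]
orientation: [-3.142, 0.0, 1.571]
wrist_force: [-0.9, -0.2, 4.2]
width: 0.4
```

step_arm(rows=[[0,0,0,0.05,0,0,0],[0,0,0,0,0,0,0]])

```text
clock: 13.02
eef_pos: [502.1, -293.7, 61.3]
orientation: [3.141, 0.0, 1.57]
wrist_force: [-3.5, -0.4, 9.2]
width: 0.4
```

step_arm(rows=[[0,0,0,0.04,0,0,0],[0,0,0,0,0,0,0]])

```text
clock: 13.18
eef_pos: [502.2, -293.8, 61.1]
orientation: [3.141, 0.0, 1.57]
wrist_force: [-5.9, 2.1, 17.2]
width: 0.4
```

```bash
python3 snap.py 11 wrist side
python3 - <<'E'
import cv2,numpy as np
a=cv2.imread("pics/wrist11.png")[130:330,220:420]
b=cv2.imread("pics/side11.png")[120:180,330:390]
cv2.imwrite("pics/c11.png",np.hstack([cv2.resize(a,(400,400)),cv2.resize(b,(400,400))]))
E
```

```text
13.1833 [ 502.2 -293.8   61.1] [3.1 0.  1.6] 0.38469415161626996 [-5.9  2.1 17.2]
wrist yellow 161 [313.1 352.9] [312 324   4  57] [ 497.5 -360.5]
wrist yellow 179 [325.4 353.5] [324 324   4  57] [ 504.7 -360.9]
wrist green 1783 [ 14.6 131.7] [ 0 82 43 82] [ 356.2 -231.3]
wrist green 3574 [411.5 204.2] [380 155  65  99] [ 547.8 -267.7]
wrist green 1265 [323.5 237.5] [291 218  61  57] [ 503.3 -286.2]
side blue 54 [531.1  21. ] [528  15   7  11] [ -121.6 -2256.4]
side blue 171 [218.6 130.5] [207 123  25  16] [ 997.7 -233.7]
side blue 191 [337.6 235.8] [327 228  19  16] [473.5 134.7]
side yellow 23 [305.2 201.5] [304 197   4  10] [590.4  36. ]
side green 118 [332.6  98.1] [319  95  28   8] [ 717.7 -627. ]
side green 35 [433.6 167.9] [430 166   8   5] [ 290.7 -245.8]
side green 18 [258.  220.5] [253 220  11   2] [672.7 147.2]
side orange 22 [354.5 246.6] [352 244   5   6] [433.9 119.3]
```

View pics/c11.png

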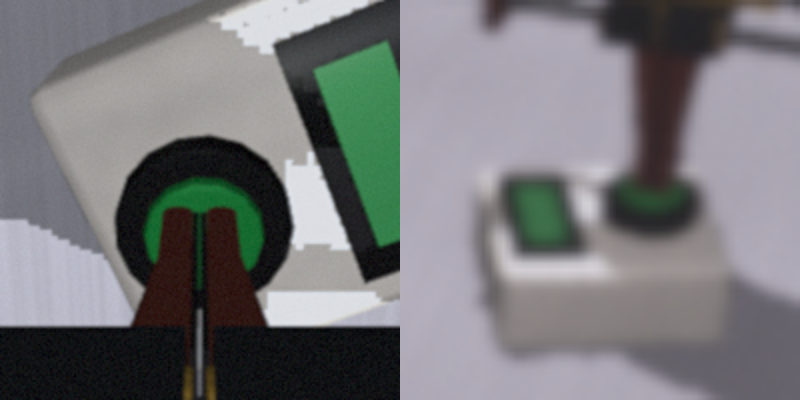

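The force rises stiffly at z≈61, so the key looks bottomed. The fingertip was close to the key's near edge, though, so I'll lift, recentre and press again to be sure.

step_arm(rows=[[0,0,0,-0.2,0,0,0],[0,0,0,-0.3,0,0,0],[0,0,0,0,0,0,0],[0,0,0,0,0,0,0]])

```text
clock: 13.62
eef_pos: [502.4, -293.1, 74.6]
orientation: [3.141, -0.0, 1.571]
wrist_force: [-0.1, 0.2, 0.2]
width: 0.4
```

```bash
python3 - <<'E'
from h import *
w=dict(np.load("pics/wrist11.npz"))
for z in (57,61,65): print(z,ray(w,(321.5,246),z),np.ptp([ray(w,(u,237),z)[0] for u in(291,352)]))
E
python3 snap.py 12 wrist side
python3 - <<'E'
import cv2,numpy as np
a=cv2.imread("pics/wrist12.png")[130:330,220:420]
b=cv2.imread("pics/side12.png")[120:180,330:390]
cv2.imwrite("pics/c12.png",np.hstack([cv2.resize(a,(400,400)),cv2.resize(b,(400,400))]))
E
```

```text
57 [ 502.22125132 -290.65631266   57.        ] 31.70282541898837
61 [ 502.19297369 -288.67920847   61.        ] 30.93825049239109
65 [ 502.16469606 -286.70210428   65.        ] 30.17367556579393
13.6167 [ 502.4 -293.1   74.6] [ 3.1 -0.   1.6] 0.4044182752279675 [-0.1  0.2  0.2]
wrist yellow 162 [313.1 352.4] [312 324   4  57] [ 497.5 -371.7]
wrist yellow 170 [325.5 355.8] [324 331   4  51] [ 505.4 -374.3]
wrist green 2976 [ 23.2 112.6] [  0  47  61 112] [ 351.7 -223.1]
wrist green 2920 [406.2 200.5] [376 157  60  88] [ 548.7 -269.7]
wrist green 1510 [322.  230.9] [292 210  59  59] [ 502.8 -287.8]
side blue 119 [532.9  18.9] [528   8  11  19] [ -137.2 -2321.3]
side blue 170 [218.6 130.4] [207 123  25  16] [ 998.  -234.3]
side blue 191 [337.6 235.8] [327 228  19  16] [473.5 134.7]
side yellow 27 [305.1 202.5] [304 197   4  13] [589.2  40.1]
side green 110 [331.4  98. ] [318  95  27   7] [ 722.4 -626.2]
side green 35 [433.6 167.9] [430 166   8   5] [ 290.7 -245.8]
side green 18 [258.  220.5] [253 220  11   2] [672.7 147.2]
side orange 20 [354.5 246.4] [352 244   5   6] [434.1 118.6]
```

View pics/c12.png

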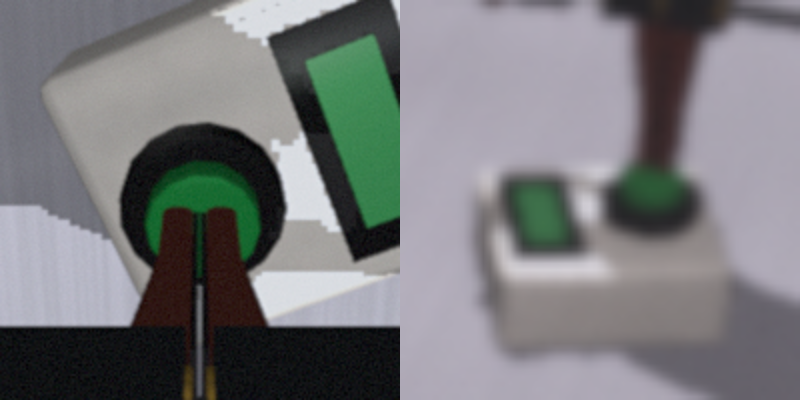

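The key visibly came up again (it was flush with the bezel while pressed). I press once more, 3.5 mm nearer its centre.

step_arm(rows=[[0,0.12,0,0.1,0,0,0],[0,0,0,0.1,0,0,0],[0,0,0,0.1,0,0,0],[0,0,0,0.06,0,0,0],[0,0,0,0.05,0,0,0],[0,0,0,0.05,0,0,0],[0,0,0,0,0,0,0]])

```text
clock: 14.3
eef_pos: [502.1, -289.0, 61.3]
orientation: [-3.141, -0.001, 1.571]
wrist_force: [-3.1, 5.4, 11.1]
width: 0.4
```

step_arm(rows=[[0,0,0,0.02,0,0,0],[0,0,0,0,0,0,0],[0,0,0,-0.2,0,0,0],[0,0,0,-0.5,0,0,0],[0,0,0,-1,0,0,0],[0,0,0,-1,0,0,0],[0,0,0,-1,0,0,0],[0,-0.6,0,-1,0,0,0],[0,-0.6,0,-1,0,0,0],[0,0,0,0,0,0,0],[0,0,0,0,0,0,0]])

```text
clock: 15.22
eef_pos: [502.5, -328.0, 232.6]
orientation: [3.138, 0.003, 1.568]
wrist_force: [0.6, 1.2, -0.6]
width: 0.6
```

```bash
python3 snap.py 13 scene side wrist | grep -E "^[0-9]|blue|yellow|green"
python3 - <<'E'
import cv2,numpy as np
a=cv2.imread("pics/scene13.png")[160:285,260:410]
b=cv2.imread("pics/side13.png")[130:290,235:427]
cv2.imwrite("pics/c13.png",np.hstack([cv2.resize(a,(400,333)),cv2.resize(b,(400,333))]))
E
```

```text
15.2167 [ 502.5 -328.   232.6] [3.1 0.  1.6] 0.620352258312454 [ 0.6  1.2 -0.6]
scene blue 71 [362.6 197.2] [360 189   7  17] [477.3 124.8]
scene blue 709 [104.2 243.7] [ 84 226  41  37] [ 974.1 -223.9]
scene yellow 168 [308.  208.6] [302 200  15  18] [593.3  49.6]
scene green 41 [304.7 108.5] [301 106   8   6] [ 291.9 -244.4]
scene green 547 [113.5 123.5] [ 91 111  46  26] [ 723.1 -628.8]
scene green 67 [241.4 133.9] [236 130  12   8] [ 504.7 -296. ]
scene green 83 [233.9 148. ] [225 144  19   8] [ 560.9 -263. ]
scene green 137 [321.6 251.9] [317 242  11  22] [668.1 159.7]
side blue 909 [547.7  13.4] [528   0  38  29] [ -247.2 -2530.2]
side blue 171 [218.6 130.5] [207 123  25  16] [ 997.7 -233.7]
side blue 191 [337.6 235.8] [327 228  19  16] [473.5 134.7]
side yellow 27 [305.1 202.5] [304 197   4  13] [589.2  40.1]
side green 109 [332.5  98. ] [319  95  28   7] [ 718.4 -627.8]
side green 18 [258.  220.5] [253 220  11   2] [672.7 147.2]
wrist yellow 156 [325.5 356.5] [324 331   4  50] [ 507.7 -550.2]
wrist yellow 129 [313.  356.5] [312 332   4  49] [ 492.9 -550.2]
wrist green 22 [128.1  34.2] [125  31   8   8] [ 331.3 -200.1]
wrist green 456 [156.7  75.7] [144  52  26  40] [ 351.7 -234.8]
wrist green 1023 [86.6 78.2] [69 61 38 36] [ 287.2 -237. ]
wrist green 926 [321.4 138.3] [305 121  34  35] [ 502.1 -291.7]
wrist green 85 [382.4 133.3] [376 125  14  17] [ 560.4 -286.8]
wrist green 1405 [499.4 392.5] [449 385 103  15] [ 722.2 -604.2]
```

View pics/c13.png

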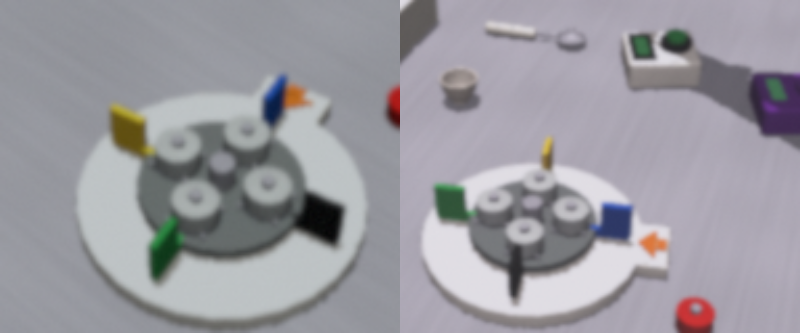

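```bash
python3 -c "
from plant import manip
print(manip.sign_off())"
```

```text
the job is handed in; nothing more can be done
None
```

The job is done and handed in at about 15 s; no verdict was reported. I pushed the blue tab clockwise about 140° to the orange arrow with the closed fingertips, then pressed the green start key on the white control box and let it up.

- **Carousel:** From above, the blue tab measured −169.4 to −170.3°, depending on which tab I read it from. The arrow measured −169.5 to −170.3° in two views, so they agree to about 1°. The tab was at the same pixels in the side view after pressing. The wrist force read at most 1.4 N after each push move. It was only read at the end of each move.
- **Tins and bystanders:** All four tins look seated and upright in the last pictures. The crucible and spoon look undisturbed; I did not measure the bystanders individually.
- **Key:** I pressed it twice. The first press landed about 4 mm off its centre, so I repeated it better centred. Both times it stopped hard at z ≈ 61 mm, with 17 N then 11 N against the 5 N it needs. A picture during the first press showed it flush with the bezel, and it was up again afterwards. I could not read its travel directly.
- **Disagreement:** The key's height from the two fixed cameras (about 55 mm) did not match where the fingers met it (above 61 mm), so I went by contact force.

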